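# Fit the eyepiece and bring the tube microscope to bear on a movement

## Robot

A 6-joint arm with a two-finger parallel gripper is mounted at the origin on the work surface. World frame = base frame: x ahead of the robot, y to its left, z up, the work surface at z = 0. Lengths are in m, angles in rad, forces in N, time in s.
With the tool pointing down it reaches from about 0.35 to 0.975 m from the base axis. Payload 4.9 kg.
Tool frame: the origin (TCP) lies on the centre line of the jaws, within the pads' length; the fingertips stand manip.tip_reach ahead of it and the grasp point (between the pads) is the TCP (manip.tip_reach is the distance from the TCP to the fingertips, in m); z points along the fingers, y is the line along which they close (so a half turn about z gives the same grasp; the last joint's range is limited). The gripper opens to 85 mm and grips with 20 to 120 N. Pads are 22 mm wide; open, the fingers measure 114 mm over their backs; the gripper's body (76 mm by 85 mm) begins 54 mm behind the grasp point. The pads swing forward as they close: fully open they stand 13 mm farther back than shut.
Start: joints at [-1.393, 0.053, 1.613, -0, 1.476, -0.119], TCP at [0.183, -0.598, 0.25] pointing down, gripper open.
Joint ranges: [-3.01, 3.01], [-1.01, 2.22], [0.06, 2.58], [-1.02, 4.17], [0.09, 2.62], [-3.14, 3.14]. Speed limits (rad/s): [2.57, 2.57, 3.14, 3.14, 3.14, 3.14].

## Interface

Orientations are given as a unit quaternion [w, x, y, z].
In Python, from plant import manip gives the robot as it stands. The module is installed in compiled form; this text tells all that it offers.
- The arm moves only by the tool move_arm, never from a script. Its argument "rows" is a list of rows, each a list of 7 numbers: the shift along the tool's x, y, z in cm, then the turn, a rotation vector about the tool's x, y, z in degrees, then the opening, from -1 (shut) to 1 (fully open). In form: [[tx, ty, tz, ax, ay, az, jaw], ...]. A call has 1 to 20 rows; each row shifts and turns the commanded pose from where the row before left it, along the tool's axes as they then stand; what a row does not reach is not made up. A row lasts 1/12 s, in which the tool goes at most 41.7 mm and 7.16 degrees, less where a joint would pass 70% of its speed; a pose out of reach is approached as far as the arm can. A call is refused whole if a number of a shift passes 4.17 or a number of a turn 7.16, either way. A call with a gripper value outside its range is refused whole. The fingers move at their own pace and stop on an object; the grip force is fixed at half the most. Time passes only in rows, so rows that do not move let the fingers close. It gives the time, the measured TCP pose, the force, the opening and the grip force at its end, in the units of the state.
- manip.state(): the state, without advancing time (a new reading comes with each control period).
- manip.grab_frame(name): name is "scene" or "top"; returns a dict with "img" (420x560x3 uint8, blue, green, red), "mtx" (3x3 intrinsics, pixels), "k1" (the pictures are not rectified: a ray, as slopes to the right and down, at radius r is drawn at 1 + k1 r^2 times it, then the intrinsics apply), "R" (3x3) and "t" (3): a world point X has camera coordinates R X + t. Camera axes: x right, y down, z forward; pixel columns grow to the right and rows downward; lengths in m; the calibration is good to about 2 mm. A picture is of the moment at which its call begins. There is no depth.
- manip.job_done(): hands the job in; it is judged then, once.
The state is a dict: "time": time; "joint_pos": joint angles; "joint_vel": joint speeds; "joint_efforts": joint torques, N m; "tool_pos": TCP position; "tool_rot": TCP orientation; "contact_force": force on the tool from outside, world axes, zero at the start; "ft_torque": the same for the moment, N m; "gripper_width": opening from 0.0 (shut) to 1.0 (fully open); "grasp_force": force on a finger pad.
Only numpy, scipy, OpenCV 4.12 (cv2) and the standard library are available. Lean on these libraries where they do the work, as an engineer would, in place of code of your own. Each camera call takes 0.05 s, during which the arm holds its last target. There are 200 camera calls.

## Task

Slide the loose eyepiece fully home into the open top of the tube microscope while that is parked in its stand, then draw the microscope straight up out of the stand and hold it over the watch movement for viewing: nose end down, leaning about 45 degrees (to whichever side suits you), aimed at the middle of the movement from about 6 cm away. Finish while still holding it there in the air, eyepiece seated; do not touch the movement or shift any of the other things on the bench.

Things in the scene. Friction and masses are not known exactly. Their poses are not given: they have to be found in the camera images.
- scope: bright steel tube microscope, 118 mm long, 180 g, parked upright in the stand, lifts straight out. Origin: nose lens at the lower end; z axis from nose to open end. Nose 20 mm diameter to z = 16 mm, cone to z = 22, then barrel 30 mm diameter up to z = 118. A knurled 37 mm collar (z = 36 to 46 mm) rests on the sleeve's rim; grip the barrel above it
- scope_mouth (a point): middle of the microscope's open top end, z = 118 mm on its axis, 134 mm above the bench when parked: mouth of a round bore 25.2 mm in diameter and 30 mm deep, walls 2.4 mm, that takes the eyepiece
- stand: parking stand, fixed: dark steel disc of 90 mm diameter, 10 mm thick, with an upright aluminium sleeve of 40 mm outer, 31.8 mm inner diameter, its rim 52 mm above the bench. Origin: centre of the underside, on the bench. The parked microscope's nose is inside, 16 mm above the bench, 36 mm below the rim
- eyepiece: loose eyepiece, 42 mm high, 50 g, standing on the bench, plain barrel down, black head up. Barrel 23.2 mm diameter, 24 mm long, foot bevelled 1.6 mm; head knurled, 30 mm diameter, 18 mm high. Origin: centre of the barrel's foot; z axis towards the head. Fully home, the head's underside lies on the microscope's mouth (origin at z = 94 mm in the microscope); only its weight keeps it in
- movement: watch movement clamped in a white plastic movement holder, lying loose on the bench: holder 76 x 44 x 16 mm, 94 mm long over the steel knob at one end, with a round metal movement of 37 mm diameter lying flat in its middle. Origin: centre of the underside, on the bench, under the middle of the movement
- movement_top (a point): middle of the watch movement's upper face, 17 mm above the bench; the point to aim the microscope at
- loupe: bystander: chrome eye loupe, waisted, 34 mm diameter at the foot, 36 mm high. Origin: centre of its foot
- canister: bystander: steel screw-top parts canister, 55 mm diameter, 54 mm high. Origin: centre of its foot
- blower: bystander: blue blower bulb standing nozzle up, 56 mm diameter, 128 mm high. Origin: centre of its foot
- tweezers: bystander: steel tweezers lying flat, 118 mm long, 4 mm high. Origin: on the bench under their middle
- screwdriver: bystander: small screwdriver lying flat, 110 mm long. Origin: on the bench under its middle
Mind the look-alikes: they are no part of the job. Of the things shaped like the movement, the white one is meant.

How it is judged:
By the outcome, as a careful person would: the job done as asked, in the order asked, and still so for the second after the job is handed in, while the arm keeps its last pose, push and grip.
It also fails if it takes over 54 s, if anything falls off the work surface, if the arm or the gripper's body presses on something with over 40 N, if the wrist force passes 120 N, or if a joint passes its speed limit or range.

## Working session

There is one attempt and no reset: what is moved stays moved. The work goes in short steps, Python scripts to look and compute and a tool call to move; the robot and the scene stay as the last step left them, time stands still between calls to the robot, and variables do not carry over. Pictures are saved under pics/ and viewed, at most 10 in all, crops included, and the job is handed in when it is done.

Besides the shell and the picture viewer there is one more tool, called after "Call:" in YAML: its name, and indented under it one key for each argument. move_arm: Moves the arm, as the interface text tells. Its arguments: {"type":"object","properties":{"rows":{"type":"array","items":{"type":"array","items":{"type":"number"}}}},"required":["rows"]}

```bash
mkdir -p pics; python3 - <<'E'
from plant import manip
import cv2,pickle
print(manip.state(), manip.tip_reach)
for n in("scene","top"):
    f=manip.grab_frame(n); pickle.dump(f,open(n+"0.pkl","wb")); cv2.imwrite(f"pics/{n}0.png",f["img"]); print(n,f["mtx"].tolist(),f["k1"],f["R"].tolist(),f["t"].tolist())
E
```

```text
{'time': 0.0, 'joint_pos': array([-1.39298574e+00,  5.33732502e-02,  1.61428042e+00, -5.31679958e-06,
        1.47598870e+00, -1.18982138e-01]), 'joint_vel': array([-0.00155886,  0.00076375, -0.00079288,  0.00029957,  0.00065812,
        0.00188597]), 'joint_efforts': array([ 1.92758698e-04, -3.93679798e+01, -3.70175385e+01, -8.03267562e-05,
        7.18904877e-03, -8.87378320e-06]), 'tool_pos': array([ 0.18269136, -0.59710099,  0.24906092]), 'tool_rot': array([-1.02433408e-03,  9.89008894e-01,  1.47852484e-01, -3.27860312e-05]), 'contact_force': array([-0.24299246, -0.47839272, -0.18983383]), 'ft_torque': array([-0.01463276,  0.01211989,  0.00937068]), 'grasp_force': 0.0, 'gripper_width': 0.9999865700872169} 0.019
scene [[442.87578174375915, 0.0, 280.1754699520082], [0.0, 442.87578174375915, 201.7014809171224], [0.0, 0.0, 1.0]] -0.005501388328956749 [[-0.5784864179697893, 0.815562264059918, 0.014548459229165266], [0.4356376284353968, 0.32398282812610446, -0.8397946080861642], [-0.6896182428820059, -0.4794719183861257, -0.5427092762828576]] [0.32950591559819675, -0.16772253716638086, 1.4380330143497446]
top [[498.08865807628575, 0.0, 282.9368740286902], [0.0, 498.08865807628575, 209.98633023300408], [0.0, 0.0, 1.0]] -0.16808183571688554 [[0.00655688535595931, -0.9998948160632981, -0.012936926380398006], [-0.9935237414651091, -0.005046448032530773, -0.11351259184524815], [0.11343536661729327, 0.013597432551698797, -0.9934523277079793]] [0.011948260477588941, 0.6298515024794281, 1.3336463783275905]
```

View pics/scene0.png

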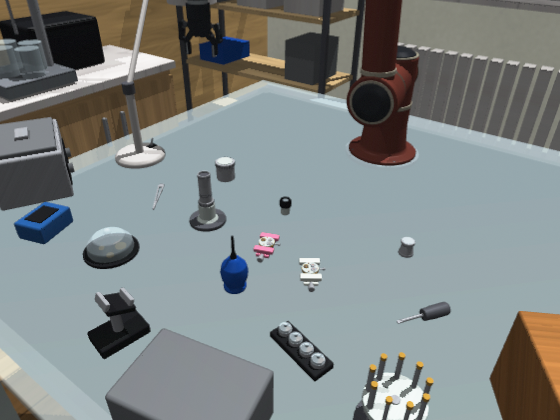

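View pics/top0.png

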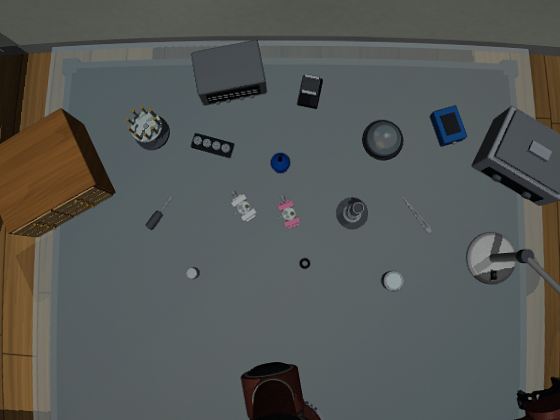

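The scene view shows the scope in its stand at about (205,200), the eyepiece at (286,204), the white movement at (310,270) and a pink decoy at (267,244). The top view shows them at (352,211), (305,263), (243,207) and (289,213).

```bash
cat >h.py <<'E'
import numpy as np,cv2,pickle
def ray(f,px):
    p=(np.array(px,float)-f["mtx"][:2,2])/f["mtx"][[0,1],[0,1]]
    s=p.copy()
    for _ in range(20): s=p/(1+f["k1"]*(s@s))
    return -f["R"].T@f["t"], f["R"].T@np.r_[s,1]
def onz(f,px,z):
    c,d=ray(f,px); return c+d*(z-c[2])/d[2]
def proj(f,X):
    c=f["R"]@np.array(X,float)+f["t"]; s=c[:2]/c[2]; s=s*(1+f["k1"]*(s@s))
    return s*f["mtx"][[0,1],[0,1]]+f["mtx"][:2,2]
def tri(fa,pa,fb,pb):
    A=np.zeros((3,3));b=np.zeros(3);L=[ray(fa,pa),ray(fb,pb)]
    for c,d in L:
        d=d/np.linalg.norm(d);P=np.eye(3)-np.outer(d,d);A+=P;b+=P@c
    X=np.linalg.solve(A,b); return X,[np.linalg.norm(np.cross(X-c,d/np.linalg.norm(d))) for c,d in L]
def crop(f,x,y,w,h,k): return cv2.resize(f["img"][y:y+h,x:x+w],None,fx=k,fy=k,interpolation=cv2.INTER_NEAREST)
E
python3 - <<'E'
from h import *
s,t=[pickle.load(open(n+"0.pkl","rb")) for n in("scene","top")]
a=crop(t,230,180,150,100,5)
cv2.imwrite("pics/tc.png",a)
b=crop(s,180,160,160,120,5); cv2.imwrite("pics/sc.png",b)
for n,p,z in(("mouth",(357,208),.134),("stand",(352,213),.01),("eye",(305,263),.042),("mov",(243,207),.017),("canister",(393,281),.05),("loupe",(192,272),.036),("blower",(280,162),.05),("pink",(289,213),.017)): print(n,onz(t,p,z).round(4), proj(s,onz(t,p,z)).round(1))
E
```

```text
mouth [ 0.6246 -0.1751  0.134 ] [205.1 173.5]
stand [ 0.6252 -0.1778  0.01  ] [208.  217.5]
eye [ 0.4848 -0.0452  0.042 ] [285.3 199.1]
mov [0.6398 0.1276 0.017 ] [310.6 267.7]
canister [ 0.4366 -0.2832  0.05  ] [225.7 162.1]
loupe [0.4575 0.2637 0.036 ] [407.3 241. ]
blower [0.7612 0.0244 0.05  ] [234.5 267.5]
pink [ 0.6236 -0.0011  0.017 ] [266.1 241.3]
```

View pics/tc.png

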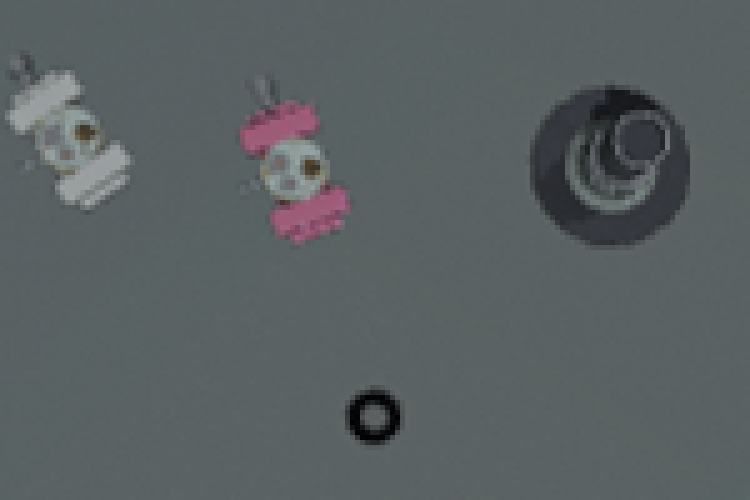

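View pics/sc.png

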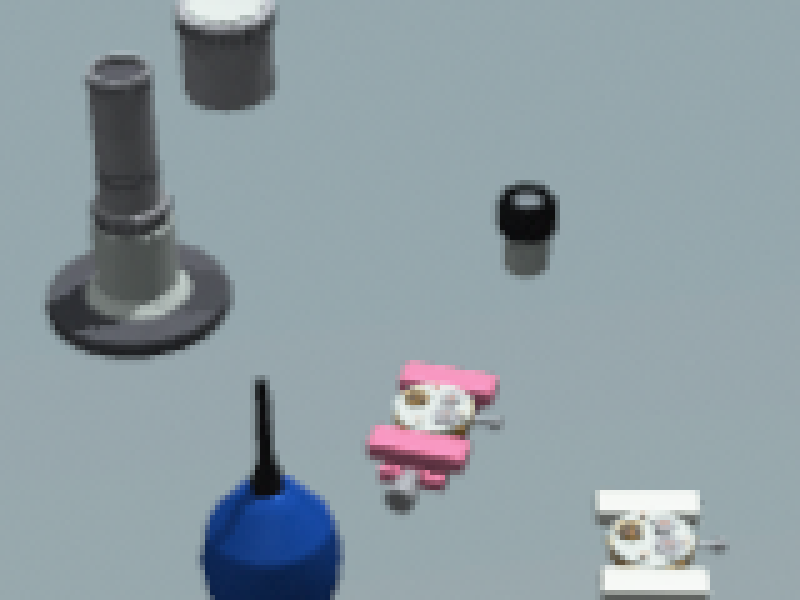

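The top crop shows the mouth at full-frame (357.8,207.2), the stand disc at (351.6,212.6), the eyepiece at (304.5,263.0) and the movement at (243.6,207.2). In the scene crop the mouth is at (203.6,173.7), the eyepiece axis at x=285.1 and the movement at (310,267.6).

```bash
python3 - <<'E'
from h import *
s,t=[pickle.load(open(n+"0.pkl","rb")) for n in("scene","top")]
def blob(f,x,y,w,h,th):
    g=f["img"][y:y+h,x:x+w].max(2); m=(g<th).astype(np.uint8)
    n,l,st,c=cv2.connectedComponentsWithStats(m); i=1+st[1:,4].argmax()
    ct=max(cv2.findContours((l==i).astype(np.uint8),0,1)[0],key=cv2.contourArea)
    (cx,cy),r=cv2.minEnclosingCircle(ct); return np.array([cx+x,cy+y]),r,st[i]
et=blob(t,290,250,30,26,60); es=blob(s,274,192,24,24,70); sd=blob(t,330,190,45,45,75)
print(et,es,sd)
print("eye tri head mid",tri(t,et[0],s,es[0]), onz(t,et[0],.038),onz(s,es[0],.033))
print("mouth",tri(t,(357.8,207.2),s,(203.6,173.7)),onz(t,(357.8,207.2),.134),onz(s,(203.6,173.7),.134))
print("stand",onz(t,(351.6,212.6),.01), onz(t,sd[0],.01))
print("mov",tri(t,(243.6,207.2),s,(310,267.6)),onz(t,(243.6,207.2),.017))
E
```

```text
(array([304.21428585, 263.        ]), 5.309410095214844, array([ 9,  8, 11, 11, 70], dtype=int32)) (array([284.8544302 , 202.74050617]), 6.128467082977295, array([ 6,  5, 11, 12, 97], dtype=int32)) (array([351.55128288, 212.9871788 ]), 16.060768127441406, array([  6,   7,  32,  32, 618], dtype=int32))
eye tri head mid (array([ 0.48555825, -0.04436834,  0.03186771]), [np.float64(0.0012004322374478435), np.float64(0.001200432237447803)]) [ 0.48485717 -0.04317973  0.038     ] [ 0.48761211 -0.04442711  0.033     ]
mouth (array([ 0.6268963 , -0.17739633,  0.13368423]), [np.float64(0.0002084819820698784), np.float64(0.00020848198206994023)]) [ 0.62672112 -0.17719112  0.134     ] [ 0.62737772 -0.17719044  0.134     ]
stand [ 0.6263343  -0.17665391  0.01      ] [ 0.62524142 -0.17650698  0.01      ]
mov (array([0.63936343, 0.12592636, 0.01607089]), [np.float64(7.288320261633209e-05), np.float64(7.28832026162996e-05)]) [0.63921558 0.12590244 0.017     ]
```

```bash
cat >>h.py <<'E'
from scipy.spatial.transform import Rotation as Ro
def go(*X):
    from plant import manip
    S=manip.state(); R=Ro.from_quat(np.roll(S["tool_rot"],-1)).as_matrix()
    print("t",S["time"],"pos",S["tool_pos"].round(4),"F",S["contact_force"].round(1),"w",round(S["gripper_width"],3),"g",S["grasp_force"],"q",S["joint_pos"].round(2)); print(R.round(3).tolist())
    p=S["tool_pos"]
    for x in X: d=R.T@(np.array(x)-p)*100; print("shift cm",d.round(2),np.linalg.norm(d).round(2)); p=np.array(x)
E
python3 -c "
from h import *
go((.4855,-.044,.13),(.4855,-.044,.043))"
```

```text
t 0.1 pos [ 0.1827 -0.5972  0.2492] F [-0.9 -0.7  0. ] w 0.999 g 0.0 q [-1.39  0.05  1.61 -0.    1.48 -0.12]
[[0.956, 0.292, -0.0], [0.292, -0.956, 0.002], [0.0, -0.002, -1.0]]
shift cm [ 45.13 -44.02  12.01] 64.18
shift cm [-0.    0.02  8.7 ] 8.7
```

Call:
move_arm:
  rows:
    - [2.82,-2.75,0.75,0,0,0,1]
    - [2.82,-2.75,0.75,0,0,0,1]
    - [2.82,-2.75,0.75,0,0,0,1]
    - [2.82,-2.75,0.75,0,0,0,1]
    - [2.82,-2.75,0.75,0,0,0,1]
    - [2.82,-2.75,0.75,0,0,0,1]
    - [2.82,-2.75,0.75,0,0,0,1]
    - [2.82,-2.75,0.75,0,0,0,1]
    - [2.82,-2.75,0.75,0,0,0,1]
    - [2.82,-2.75,0.75,0,0,0,1]
    - [2.82,-2.75,0.75,0,0,0,1]
    - [2.82,-2.75,0.75,0,0,0,1]
    - [2.82,-2.75,0.75,0,0,0,1]
    - [2.82,-2.75,0.75,0,0,0,1]
    - [2.82,-2.75,0.75,0,0,0,1]
    - [2.82,-2.75,0.75,0,0,0,1]
    - [0,0,0,0,0,0,1]
    - [0,0,0,0,0,0,1]
    - [0,0,0,0,0,0,1]

```text
time: 1.68
tool_pos: [0.4852, -0.0448, 0.1299]
tool_rot: [0.0, 0.989, 0.148, -0.001]
contact_force: [0.2, -0.1, 0.4]
gripper_width: 0.996
grasp_force: 0.0
```

```bash
python3 -c "
from h import *
go((.4855,-.044,.043))"
```

```text
t 1.6833 pos [ 0.4852 -0.0448  0.1299] F [ 0.2 -0.1  0.4] w 0.996 g 0.0 q [-0.24 -0.18  2.04 -0.    1.28  1.03]
[[0.956, 0.293, -0.001], [0.293, -0.956, -0.0], [-0.001, -0.0, -1.0]]
shift cm [ 0.06 -0.07  8.69] 8.69
```

Call:
move_arm:
  rows:
    - [0.06,-0.06,1.5,0,0,0,1]
    - [0,0,1.5,0,0,0,1]
    - [0,0,1.5,0,0,0,1]
    - [0,0,1.5,0,0,0,1]
    - [0,0,1.5,0,0,0,1]
    - [0,0,1.2,0,0,0,1]
    - [0,0,0,0,0,0,0.3]
    - [0,0,0,0,0,0,0]
    - [0,0,0,0,0,0,-0.3]
    - [0,0,0,0,0,0,-0.6]
    - [0,0,0,0,0,0,-1]
    - [0,0,0,0,0,0,-1]
    - [0,0,0,0,0,0,-1]
    - [0,0,0,0,0,0,-1]
    - [0,0,0,0,0,0,-1]

```text
time: 2.93
tool_pos: [0.4873, -0.0445, 0.0448]
tool_rot: [0.001, 0.989, 0.148, 0.001]
contact_force: [-0.2, -0.2, 6.1]
gripper_width: 0.325
grasp_force: 59.3
```

Call:
move_arm:
  rows:
    - [0,0,-1.5,0,0,0,-1]
    - [0,0,-2.5,0,0,0,-1]
    - [0,0,-3,0,0,0,-1]
    - [0,0,-3,0,0,0,-1]
    - [0,0,-3,0,0,0,-1]
    - [0,0,-3,0,0,0,-1]
    - [0,0,-1,0,0,0,-1]
    - [0,0,0,0,0,0,-1]
    - [0,0,0,0,0,0,-1]

```text
time: 3.68
tool_pos: [0.4857, -0.0441, 0.2125]
tool_rot: [-0.0, 0.989, 0.148, -0.0]
contact_force: [0.4, -0.0, -2.0]
gripper_width: 0.326
grasp_force: 59.1
```

```bash
python3 -c "
from h import *
go((.627,-.177,.212))"
```

```text
t 3.6833 pos [ 0.4857 -0.0441  0.2125] F [ 0.4 -0.  -2. ] w 0.326 g 59.14154648780823 q [-0.24 -0.26  1.97  0.    1.44  1.03]
[[0.956, 0.293, -0.0], [0.293, -0.956, 0.0], [-0.0, -0.0, -1.0]]
shift cm [ 9.62 16.85  0.05] 19.4
```

Call:
move_arm:
  rows:
    - [1.2,2.1,0,0,0,0,-1]
    - [1.2,2.1,0,0,0,0,-1]
    - [1.2,2.1,0,0,0,0,-1]
    - [1.2,2.1,0,0,0,0,-1]
    - [1.2,2.1,0,0,0,0,-1]
    - [1.2,2.1,0,0,0,0,-1]
    - [1.2,2.1,0,0,0,0,-1]
    - [1.2,2.1,0,0,0,0,-1]
    - [0,0,0,0,0,0,-1]
    - [0,0,0,0,0,0,-1]
    - [0,0,0,0,0,0,-1]

```text
time: 4.6
tool_pos: [0.6255, -0.176, 0.2103]
tool_rot: [-0.001, 0.989, 0.148, -0.002]
contact_force: [-0.5, 0.9, -0.5]
gripper_width: 0.323
grasp_force: 59.3
```

```bash
python3 -c "
from h import *
from plant import manip
go((.627,-.177,.212))
f=manip.grab_frame('scene'); pickle.dump(f,open('s1.pkl','wb')); cv2.imwrite('pics/s1.png',crop(f,165,110,80,60,10)); 
for z in (.134,.152,.169,.193): print(z,((proj(f,(.627,-.177,z))-[165,110])*10).round())"
```

```text
t 4.6 pos [ 0.6255 -0.176   0.2103] F [-0.5  0.9 -0.5] w 0.323 g 59.2782336473465 q [-0.39  0.14  1.59  0.    1.42  0.89]
[[0.956, 0.292, -0.005], [0.292, -0.956, 0.002], [-0.004, -0.003, -1.0]]
shift cm [ 0.11  0.14 -0.17] 0.24
0.134 [388. 637.]
0.152 [382. 567.]
0.169 [376. 501.]
0.193 [367. 405.]
```

View pics/s1.png

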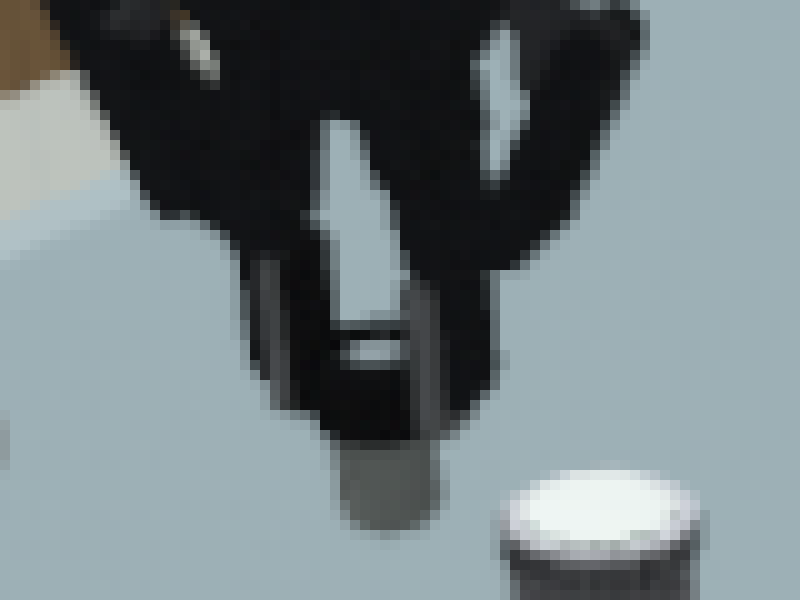

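The scene crop shows the eyepiece hanging straight below the fingers, with its foot at about (203.4,160.2). After a 1–2 mm correction it lines up with the mouth axis.

Call:
move_arm:
  rows:
    - [0.1,0.15,0,0,0,0,-1]
    - [0,0,0.6,0,0,0,-1]
    - [0,0,0.6,0,0,0,-1]
    - [0,0,0.6,0,0,0,-1]
    - [0,0,0.5,0,0,0,-1]
    - [0,0,0.5,0,0,0,-1]
    - [0,0,0.3,0,0,0,-1]
    - [0,0,0.3,0,0,0,-1]
    - [0,0,0.3,0,0,0,-1]
    - [0,0,0,0,0,0,-1]
    - [0,0,0,0,0,0,-1]

```text
time: 5.57
tool_pos: [0.6283, -0.1779, 0.1762]
tool_rot: [-0.0, 0.989, 0.148, -0.0]
contact_force: [-0.9, 0.0, 0.2]
gripper_width: 0.319
grasp_force: 59.3
```

Call:
move_arm:
  rows:
    - [0,0,0.3,0,0,0,-1]
    - [0,0,0.3,0,0,0,-1]
    - [0,0,0.3,0,0,0,-1]
    - [0,0,0.2,0,0,0,-1]
    - [0,0,0,0,0,0,-1]

```text
time: 5.98
tool_pos: [0.6279, -0.1777, 0.1644]
tool_rot: [-0.0, 0.989, 0.148, -0.001]
contact_force: [0.1, -0.0, -1.1]
gripper_width: 0.324
grasp_force: 59.3
```

Call:
move_arm:
  rows:
    - [0,0,0.3,0,0,0,-1]
    - [0,0,0.3,0,0,0,-1]
    - [0,0,0.2,0,0,0,-1]
    - [0,0,0.1,0,0,0,-1]
    - [0,0,0,0,0,0,-1]

```text
time: 6.4
tool_pos: [0.6281, -0.1778, 0.1558]
tool_rot: [-0.0, 0.989, 0.148, -0.0]
contact_force: [-0.4, -0.6, -0.3]
gripper_width: 0.325
grasp_force: 59.3
```

```bash
python3 -c "
from h import *
from plant import manip
go((.627,-.177,.212))
f=manip.grab_frame('scene'); cv2.imwrite('pics/s2.png',crop(f,165,140,80,60,10))"
```

```text
t 6.4 pos [ 0.6281 -0.1778  0.1558] F [-0.4 -0.6 -0.3] w 0.325 g 59.286330342292786 q [-0.39  0.19  1.63  0.    1.33  0.88]
[[0.956, 0.292, -0.001], [0.292, -0.956, 0.0], [-0.001, -0.001, -1.0]]
shift cm [-0.08 -0.11 -5.62] 5.62
```

View pics/s2.png

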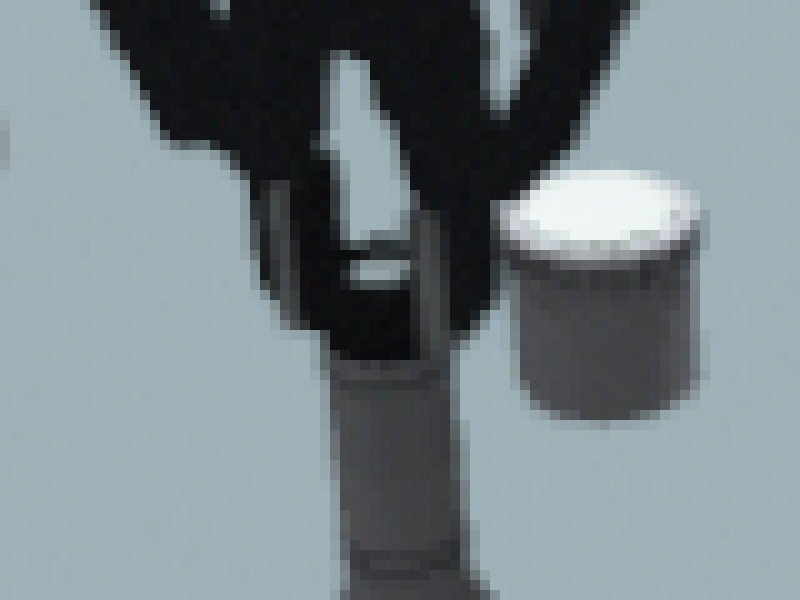

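The picture shows the eyepiece barrel inside the tube and the head almost on the rim, at about crop row 360. I'll press the last millimetres gently.

Call:
move_arm:
  rows:
    - [0,0,0.1,0,0,0,-1]
    - [0,0,0.1,0,0,0,-1]
    - [0,0,0,0,0,0,-1]
    - [0,0,0,0,0,0,-1]

```text
time: 6.78
tool_pos: [0.6287, -0.1781, 0.1549]
tool_rot: [0.0, 0.989, 0.148, 0.0]
contact_force: [-0.0, -0.4, 1.3]
gripper_width: 0.325
grasp_force: 59.4
```

Call:
move_arm:
  rows:
    - [0,0,0.1,0,0,0,-1]
    - [0,0,0.1,0,0,0,-1]
    - [0,0,0,0,0,0,-1]

```text
time: 7.03
tool_pos: [0.6293, -0.1783, 0.1548]
tool_rot: [0.001, 0.989, 0.148, 0.001]
contact_force: [-1.5, 0.3, 7.9]
gripper_width: 0.326
grasp_force: 60.0
```

Call:
move_arm:
  rows:
    - [0,0,-0.1,0,0,0,-1]
    - [0,0,0,0,0,0,-0.1]
    - [0,0,0,0,0,0,0.2]
    - [0,0,0,0,0,0,0.6]
    - [0,0,0,0,0,0,0.6]
    - [0,0,0,0,0,0,0.6]
    - [0,0,0,0,0,0,0.6]

```text
time: 7.62
tool_pos: [0.6281, -0.1778, 0.1529]
tool_rot: [-0.0, 0.989, 0.148, -0.0]
contact_force: [-0.7, -0.6, -0.3]
gripper_width: 0.798
grasp_force: 0.0
```

```bash
python3 -c "
from h import *
from plant import manip
go((.627,-.177,.108))
f=manip.grab_frame('scene'); cv2.imwrite('pics/s3.png',crop(f,165,140,80,60,10))"
```

```text
t 7.6167 pos [ 0.6281 -0.1778  0.1529] F [-0.7 -0.6 -0.3] w 0.798 g 0.0 q [-0.39  0.19  1.63  0.    1.32  0.88]
[[0.956, 0.292, -0.001], [0.292, -0.956, 0.0], [-0.0, -0.0, -1.0]]
shift cm [-0.08 -0.11  4.49] 4.49
```

View pics/s3.png

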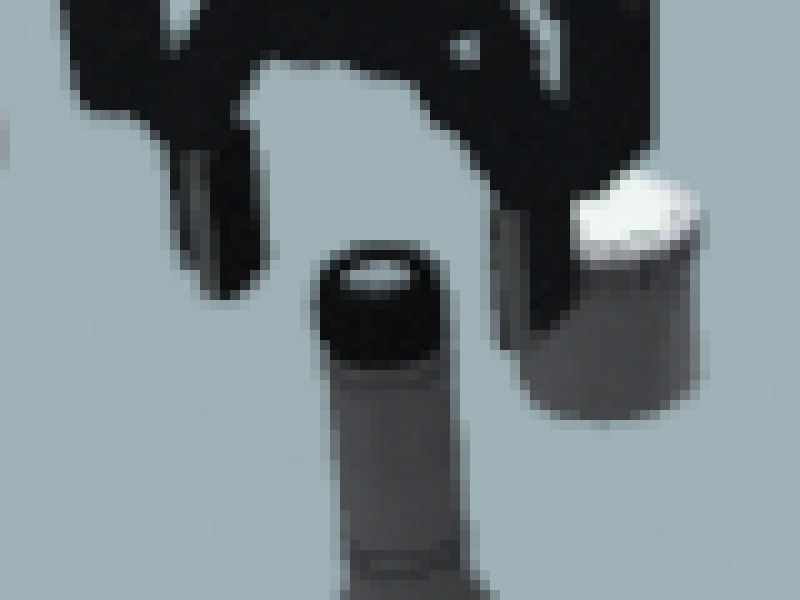

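The eyepiece now sits upright with its head flush on the tube, and the open fingers are clear on both sides. Next I'll descend to the barrel and grip it.

Call:
move_arm:
  rows:
    - [0,0,0.8,0,0,0,0.6]
    - [0,0,0.8,0,0,0,0.6]
    - [0,0,0.8,0,0,0,0.6]
    - [0,0,0.8,0,0,0,0.6]
    - [0,0,0.8,0,0,0,0.6]
    - [0,0,0.4,0,0,0,0.6]
    - [0,0,0,0,0,0,0.3]
    - [0,0,0,0,0,0,0]
    - [0,0,0,0,0,0,-0.2]
    - [0,0,0,0,0,0,-0.4]
    - [0,0,0,0,0,0,-0.7]
    - [0,0,0,0,0,0,-1]
    - [0,0,0,0,0,0,-1]
    - [0,0,0,0,0,0,-1]

```text
time: 8.83
tool_pos: [0.6288, -0.178, 0.1102]
tool_rot: [0.0, 0.989, 0.148, 0.001]
contact_force: [-0.3, -0.3, 3.0]
gripper_width: 0.33
grasp_force: 59.4
```

Call:
move_arm:
  rows:
    - [0,0,-0.4,0,0,0,-1]
    - [0,0,-0.6,0,0,0,-1]
    - [0,0,-0.8,0,0,0,-1]
    - [0,0,-1,0,0,0,-1]
    - [0,0,-1,0,0,0,-1]
    - [0,0,-1,0,0,0,-1]
    - [0,0,-1.5,0,0,0,-1]
    - [0,0,-1.5,0,0,0,-1]
    - [0,0,-2,0,0,0,-1]
    - [0,0,-2,0,0,0,-1]
    - [0,0,-2,0,0,0,-1]
    - [0,0,-1,0,0,0,-1]
    - [0,0,0,0,0,0,-1]
    - [0,0,0,0,0,0,-1]

```text
time: 10.0
tool_pos: [0.6285, -0.178, 0.2583]
tool_rot: [0.0, 0.989, 0.148, 0.001]
contact_force: [-0.5, 0.3, -2.9]
gripper_width: 0.334
grasp_force: 59.4
```

```bash
python3 -c "
from h import *
from plant import manip
go()
S=manip.state();R=Ro.from_quat(np.roll(S['tool_rot'],-1)).as_matrix()
x=R[:,0]*1; x[2]=0;x/=np.linalg.norm(x)
a=np.array([.6393,.126,.017]); g=a+(.06+.0925)*np.sqrt(.5)*(np.array([0,0,1])-x); print('final TCP',g); go((g[0],g[1],.26),g)
f=manip.grab_frame('scene'); cv2.imwrite('pics/s4.png',crop(f,145,60,120,90,6)); pickle.dump(f,open('s4.pkl','wb'))"
```

```text
t 10.0 pos [ 0.6285 -0.178   0.2583] F [-0.5  0.3 -2.9] w 0.334 g 59.399441331624985 q [-0.39  0.11  1.54  0.    1.49  0.88]
[[0.956, 0.292, 0.002], [0.292, -0.956, -0.001], [0.001, 0.001, -1.0]]
final TCP [0.53618162 0.09446074 0.12483378]
t 10.0 pos [ 0.6285 -0.178   0.2583] F [-0.5  0.3 -2.9] w 0.334 g 59.399441331624985 q [-0.39  0.11  1.54  0.    1.49  0.88]
[[0.956, 0.292, 0.002], [0.292, -0.956, -0.001], [0.001, 0.001, -1.0]]
shift cm [ -0.86 -28.75  -0.2 ] 28.77
shift cm [-2.000e-02 -1.000e-02  1.352e+01] 13.52
```

View pics/s4.png

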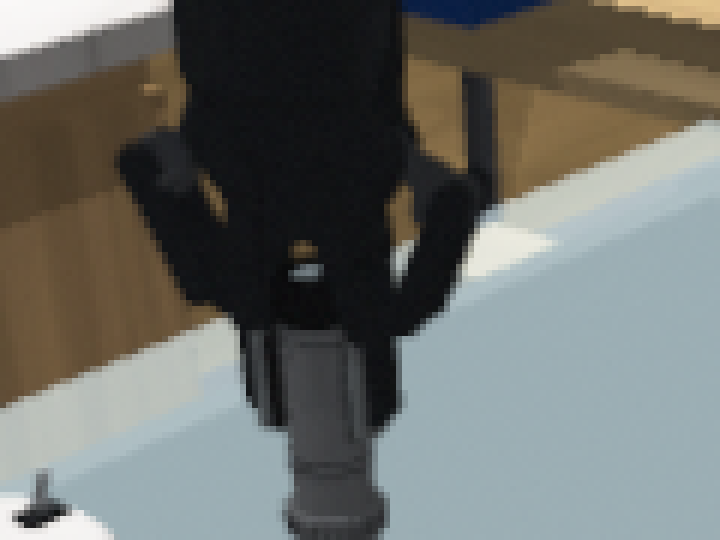

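The microscope is out of the stand, held plumb between the fingers with the eyepiece's black head on top. Next: carry it across, then lean it.

Call:
move_arm:
  rows:
    - [0,-1.15,0,0,0,0,-1]
    - [-0.08,-2.3,0,0,0,0,-1]
    - [-0.08,-2.3,0,0,0,0,-1]
    - [-0.08,-2.3,0,0,0,0,-1]
    - [-0.08,-2.3,0,0,0,0,-1]
    - [-0.08,-2.3,0,0,0,0,-1]
    - [-0.08,-2.3,0,0,0,0,-1]
    - [-0.08,-2.3,0,0,0,0,-1]
    - [-0.08,-2.3,0,0,0,0,-1]
    - [-0.08,-2.3,0,0,0,0,-1]
    - [-0.08,-2.3,0,0,0,0,-1]
    - [-0.08,-2.3,0,0,0,0,-1]
    - [-0.06,-2.3,0,0,0,0,-1]
    - [0,-1.15,0,0,0,0,-1]
    - [0,0,0,0,0,0,-1]
    - [0,0,0,0,0,0,-1]

```text
time: 11.38
tool_pos: [0.5313, 0.1056, 0.2563]
tool_rot: [0.0, 0.989, 0.148, -0.001]
contact_force: [0.0, -0.3, -2.5]
gripper_width: 0.334
grasp_force: 59.6
```

Call:
move_arm:
  rows:
    - [0,0,0,0,2.5,0,-1]
    - [0,0,0,0,5,0,-1]
    - [0,0,0,0,5,0,-1]
    - [0,0,0,0,5,0,-1]
    - [0,0,0,0,5,0,-1]
    - [0,0,0,0,5,0,-1]
    - [0,0,0,0,5,0,-1]
    - [0,0,0,0,5,0,-1]
    - [0,0,0,0,5,0,-1]
    - [0,0,0,0,2.5,0,-1]
    - [0,0,0,0,0,0,-1]
    - [0,0,0,0,0,0,-1]

```text
time: 12.38
tool_pos: [0.5314, 0.1042, 0.2562]
tool_rot: [-0.056, 0.914, 0.136, 0.377]
contact_force: [0.3, -0.1, -2.0]
gripper_width: 0.331
grasp_force: 59.6
```

```bash
python3 -c "
from h import *
from plant import manip
S=manip.state();R=Ro.from_quat(np.roll(S['tool_rot'],-1)).as_matrix()
a=np.array([.6393,.126,.017]); g=a-(.06+.094)*R[:,2]; print('final TCP',g); go(g)
f=manip.grab_frame('scene'); cv2.imwrite('pics/s5.png',crop(f,230,130,130,150,4)); pickle.dump(f,open('s5.pkl','wb'))
z=R[:,2]; p=S['tool_pos']
for d in(-.042,-.024,.048,.094):print(d,((proj(f,p+d*z)-[230,130])*4).round(1))"
```

```text
final TCP [0.53542331 0.09441334 0.126215  ]
t 12.3833 pos [0.5314 0.1042 0.2562] F [ 0.3 -0.1 -2. ] w 0.331 g 59.63402017951012 q [-0.07 -0.62  2.27  0.36  0.78  1.04]
[[0.678, 0.291, 0.675], [0.206, -0.957, 0.205], [0.705, 0.0, -0.709]]
shift cm [-9.09  1.05  9.29] 13.04
-0.042 [440.7 -27.1]
-0.024 [433.2   6.1]
0.048 [402.6 141.4]
0.094 [382.6 230. ]
```

View pics/s5.png

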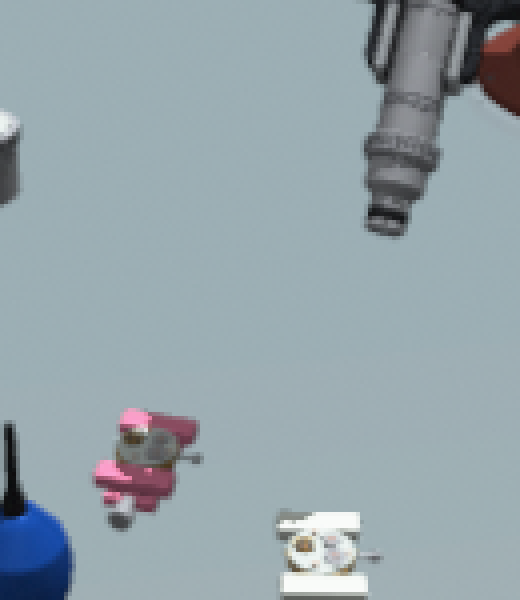

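The crop shows the scope leaning with its nose at about crop (386,228), as predicted, and the white movement undisturbed. Next I'll lower it along the line.

Call:
move_arm:
  rows:
    - [-0.5,0.1,0.5,0,0,0,-1]
    - [-1,0.1,1,0,0,0,-1]
    - [-1,0.1,1,0,0,0,-1]
    - [-1,0.1,1,0,0,0,-1]
    - [-1,0.1,1,0,0,0,-1]
    - [-1,0.1,1,0,0,0,-1]
    - [-1,0.1,1,0,0,0,-1]
    - [-1,0.1,1,0,0,0,-1]
    - [-1,0.1,1,0,0,0,-1]
    - [-0.6,0.1,0.8,0,0,0,-1]
    - [0,0,0,0,0,0,-1]
    - [0,0,0,0,0,0,-1]
    - [0,0,0,0,0,0,-1]

```text
time: 13.52
tool_pos: [0.537, 0.0961, 0.1282]
tool_rot: [-0.056, 0.914, 0.137, 0.379]
contact_force: [0.4, 0.4, -2.0]
gripper_width: 0.333
grasp_force: 59.6
```

```bash
python3 -c "
from h import *
from plant import manip
a=np.array([.6393,.126,.017])
for n in('scene','top'):
  S=manip.state();R=Ro.from_quat(np.roll(S['tool_rot'],-1)).as_matrix();p=S['tool_pos'];z=R[:,2]
  g=a-(.06+.094)*z; go(g)
  f=manip.grab_frame(n); pickle.dump(f,open(n+'6.pkl','wb'))
  o=[240,180] if n=='scene' else [210,180]
  o=np.array(o)
  im=crop(f,o[0],o[1],100,110,5) if n=='scene' else crop(f,o[0],o[1],80,110,5)
  cv2.imwrite('pics/%s6.png'%n,im)
  for d in(.048,.094,.154):print(n,d,((proj(f,p+d*z)-o)*5).round(1), 'mov',((proj(f,a)-o)*5).round(1))
a1,b1=cv2.imread('pics/scene6.png'),cv2.imread('pics/top6.png')
cv2.imwrite('pics/both6.png',np.hstack([a1[:550],b1[:550],]))
print(np.hstack([a1,b1]).shape)"
```

```text
t 13.5167 pos [0.537  0.0961 0.1282] F [ 0.4  0.4 -2. ] w 0.333 g 59.58364684134722 q [-0.09 -0.43  2.37  0.57  0.51  0.78]
[[0.675, 0.293, 0.677], [0.207, -0.956, 0.207], [0.708, 0.001, -0.706]]
shift cm [-0.34  0.13  0.  ] 0.36
scene 0.048 [407.2 191.8] mov [350.5 436.3]
scene 0.094 [383.7 296.6] mov [350.5 436.3]
scene 0.154 [352.3 436.1] mov [350.5 436.3]
t 13.5667 pos [0.5371 0.0961 0.1286] F [-0.6 -0.1 -2.2] w 0.334 g 59.58337806165218 q [-0.09 -0.43  2.37  0.57  0.51  0.78]
[[0.675, 0.293, 0.677], [0.207, -0.956, 0.207], [0.708, 0.001, -0.706]]
shift cm [-0.39  0.12  0.02] 0.41
top 0.048 [190.3 250.3] mov [167.8 135.8]
top 0.094 [178.4 197. ] mov [167.8 135.8]
top 0.154 [164.  131.5] mov [167.8 135.8]
(550, 900, 3)
```

View pics/both6.png

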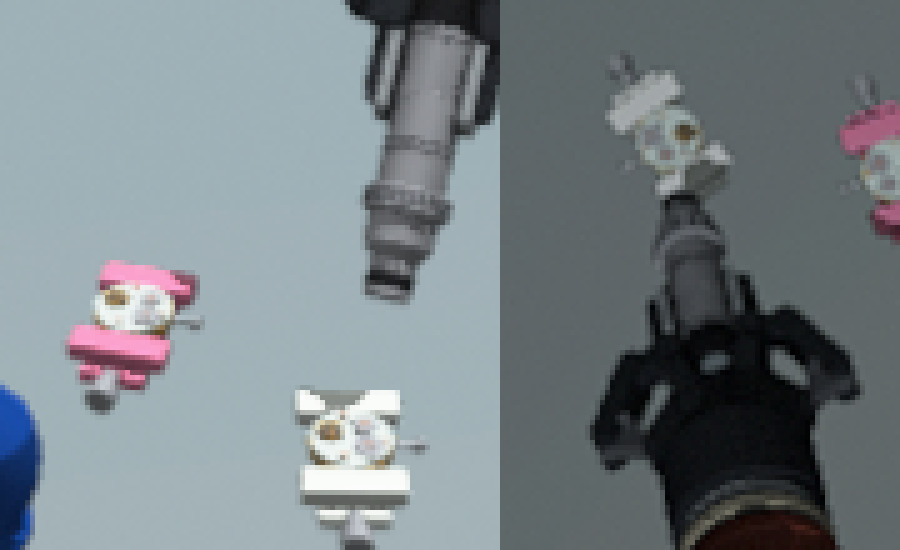

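The scene half (left) shows the nose at (388,295), with its axis running to about (358,440) at the movement. In the top half (right) the axis runs to about (670,135). Both lie within about 3 mm of the movement's middle, so I'll make the small correction.

Call:
move_arm:
  rows:
    - [-0.2,0.1,0,0,0,0,-1]
    - [-0.15,0.05,0,0,0,0,-1]
    - [0,0,0,0,0,0,-1]
    - [0,0,0,0,0,0,-1]
    - [0,0,0,0,0,0,-1]
    - [0,0,0,0,0,0,-1]

```text
time: 14.12
tool_pos: [0.5343, 0.0939, 0.1249]
tool_rot: [-0.057, 0.914, 0.137, 0.379]
contact_force: [-1.1, 0.0, -2.4]
gripper_width: 0.33
grasp_force: 59.6
```

```bash
python3 -c "
from h import *
from plant import manip
S=manip.state();R=Ro.from_quat(np.roll(S['tool_rot'],-1)).as_matrix();z=R[:,2]
go(np.array([.6393,.126,.017])-.154*z); print(np.degrees(np.arccos(-z[2])))
if S['grasp_force']>50: print(manip.job_done())"
```

```text
t 14.1167 pos [0.5343 0.0939 0.1249] F [-1.1  0.  -2.4] w 0.33 g 59.58609703928232 q [-0.1  -0.43  2.38  0.58  0.51  0.77]
[[0.676, 0.292, 0.676], [0.207, -0.956, 0.207], [0.707, 0.0, -0.707]]
shift cm [ 0.14  0.01 -0.01] 0.14
45.01332692264862
the job is handed in; nothing more can be done
None
```

I handed the job in at 14 s on the robot's clock: the eyepiece is seated and the microscope is held in the air at 45°, about 6 cm from the middle of the white movement, with its aim within about 2–3 mm by the last readings and pictures.

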